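# Sand a neck heel along the fence

### The arm

A 6-joint arm with a two-finger parallel gripper is mounted at the origin on the work surface. World frame = base frame: x ahead of the robot, y to its left, z up, the work surface at z = 0. Lengths are in mm, angles in rad, forces in N, time in s.
With the tool pointing down it reaches from about 300 to 825 mm from the base axis. Payload 5.4 kg.
Tool frame: the origin (TCP) lies on the centre line of the jaws, within the pads' length; the fingertips stand 8 mm ahead of it and the grasp point (between the pads) lies 11 mm behind it; z points along the fingers, y is the line along which they close (so a half turn about z gives the same grasp; the last joint's range is limited). The gripper opens to 92 mm and grips with 3 to 60 N. Pads are 20 mm wide; open, the fingers measure 128 mm over their backs; the gripper's body (75 mm by 189 mm) begins 69 mm behind the grasp point.
Start: joints at [1.078, 0.158, 1.597, -0, 1.386, -0.21], TCP at [160.461, 552.14, 222.601] pointing down, gripper open.
Joint ranges: [-2.91, 2.91], [-0.94, 2.29], [0.18, 2.7], [-1.29, 4.43], [0.17, 2.64], [-3, 3]. Speed limits (rad/s): [2.57, 2.57, 3.14, 3.14, 3.14, 3.14].

### API

Orientations are given as a rotation vector (axis times angle).
In Python, from workcell import ctrl, eoat, viewer, telemetry gives the robot as it stands. Calls block until the motion is done:
- ctrl.reach(position, orientation): joint-space move of the TCP to a pose.
- ctrl.movel(position, rate=150, rotation=None, threshold=None): straight line of the TCP; rotation=None keeps the orientation; rate is the mean speed in mm/s. With threshold (N) it stops when the force on the tool has changed by that much, and returns True; else False.
- ctrl.goto_joints(angles): joint-space move.
- eoat.open_jaws() and eoat.close(force=None): open the fingers fully, or close them until they stop; force is the grip in N (None keeps the last).
- ctrl.dwell(seconds).
- ctrl.solve_ik(position, orientation): joint angles nearest the present ones, or None.
- viewer.camera(name): name is "scene" or "top" or "wrist"; returns a dict with "pixels" (400x640x3 uint8, red, green, blue), "fx", "fy", "cx", "cy" (pixels), "position" and "orientation" of the camera in the world. Camera axes: x right, y up, looking along -z (the intrinsics and any distortion apply to the point x, -y, -z); pixel columns grow to the right and rows downward; lengths in mm; the calibration is good to about 2 mm. A picture is of the moment at which its call begins. There is no depth.
A pose or a line that the arm cannot do raises ctrl.PlanningError and nothing moves.
- ctrl.job_done(): hands the job in; it is judged then, once.
Readings, each from a call of its own:
- telemetry.current_t(): time.
- telemetry.current_qpos(): joint angles.
- telemetry.current_joint_velocities(): joint speeds.
- telemetry.current_joint_efforts(): joint torques, N m.
- telemetry.current_tool_pos(): TCP position.
- telemetry.current_tcp_rot(): TCP orientation.
- telemetry.current_contact_force(): force on the tool from outside, world axes, zero at the start.
- telemetry.current_torque(): the same for the moment, N m.
- telemetry.current_grip_width(): finger opening in mm.
- telemetry.current_grip_force(): force on a finger pad.
Only numpy, scipy, OpenCV 4.12 (cv2) and the standard library are available. Lean on these libraries where they do the work, as an engineer would, in place of code of your own. Each camera call takes 0.05 s, during which the arm holds its last target. There are 200 camera calls.

### The job

Take the push stick off its cork pad, use its notch to first press the short guitar-neck piece sideways flat against the fence where it lies, then feed it along the sanding board in one pass up to the end stop, always kept snug against the fence, by a light but steady pressure of the stick alone (about 5 N sideways: never 15 N between wood and fence, nor 40 N under the stick). Then stand the push stick back on its cork pad and let go, leaving the neck piece up against both fence and stop. Do not touch the neck piece with the gripper and leave everything else on the bench where it is.

Things in the scene. Friction and masses are not known exactly. Their poses are not given: they have to be found in the camera images.
- neck_center (a point): Workpiece: loose block, a cut length of guitar neck, 120 long (its y) x 56 wide (x) x 38 mm high, 0.2-0.3 kg, pale wood with a thin dark fretted fingerboard on top. Point at its centre, 19 mm above the sanding board's top. It starts near the board's open end, some 15 to 70 mm off the fence and turned up to 0.2 rad from it. Sides and ends are flat and upright.
- neck: The same workpiece, point at the centre of its underside.
- fence_corner (a point): Inner corner of fence rail and end stop, at the height of the board's top; its axes are those of the stop. Stop: its face is the plane y = 0. Rail: its straight upright inner face runs from here 370 mm roughly towards -y. Feed roughly along +y; the workpiece is on the -x side. Against rail and stop the workpiece's centre is at about x = -28 (+-5), y = -61 (+-2) mm, its y axis along the rail.
- fence: Stop (bar 24 mm high, 105 long) and rail (24 mm high, 24 thick), both wood, fixed; axes as fence_corner. The rail pivots at that corner and was clamped by eye at some taper: its face is up to 0.08 rad off this y axis, either way, and this angle is not measured. It does not give: too far with the stick means many newtons, too short no pressure, so go by the force.
- board: Fixed plywood sanding board, 190 (x) x 400 (y) x 18 mm with dark abrasive on top, origin at the centre of its underside. The fence is near its +x edge, the open end is at -y.
- stick_grip (a point): Push stick, loose, 0.11 kg, plywood. Point at the middle of its upright grip, a flat block 44 long (x) x 24 thick (y) mm, reaching from 16 to 72 mm above the stick's underside; the point is 50 mm above the underside. Taken from above with the fingers closing along y. x points forward to the nose. A stubby tail reaches 64 mm behind the point, lower than 66 mm.
- stick: Push stick; origin on its underside, 22 mm ahead of the grip's middle. Foot 40 wide, 16 mm high; its flat front face, the heel, is 37 mm ahead (+x) of the grip's middle. A prong 10 mm wide runs 75 mm on from the heel at the left; its inner face is 10 mm left (+y) of the middle. In use x points along the fence's +y: heel behind the workpiece's -y end, prong along its side away from the fence.
- rest_top (a point): Fixed cork pad, flat, 200 (x) x 130 (y) x 6 mm, on the bench on one side (left or right) of the sanding board; point at the centre of its top. The push stick stands on it at the start and in the end, with its grip over the pad.
- driver: Bystander: screwdriver.
- tape: Bystander: roll of tape.
- offcut: Bystander: small wood offcut.
- glue: Bystander: glue bottle, 120 mm high.
- jar: Bystander: open metal cup, 70 mm high.
Not all that is in view belongs to the job. Leave any blue look-alike of the stick alone. What is shaped like the neck but orange is not meant.

How it is judged:
By the outcome, as a careful person would: the job done as asked, in the order asked, and still so for the second after the job is handed in, with the robot touching nothing.
It also fails if it takes over 72 s, if anything falls off the work surface, if the arm or the gripper's body presses on something with over 40 N, if the wrist force passes 120 N, or if a joint passes its speed limit or range.

## Working session

There is one attempt and no reset: what is moved stays moved. The work goes in short steps, each a Python script; the robot and the scene stay as the last script left them, time stands still between calls to the robot, and variables do not carry over. Pictures are saved under pics/ and viewed, at most 10 in all, crops included, and the job is handed in when it is done.

```bash
ls; mkdir -p pics; python3 - <<'E'
from workcell import ctrl, eoat, viewer, telemetry
import cv2,pickle
for n in ("top","scene"):
    c=viewer.camera(n); pickle.dump(c,open(f'pics/{n}.pkl','wb'))
    cv2.imwrite(f'pics/{n}0.png',c["pixels"][:,:,::-1])
    print(n,{k:v for k,v in c.items() if k!="pixels"})
print(telemetry.current_t(),telemetry.current_tcp_rot())
E
```

```text
pics
top {'fx': 494.7709673572963, 'fy': 494.7709673572963, 'cx': 315.47380417009657, 'cy': 200.17681411216367, 'position': array([ 282.11394965,  -10.13835657, 1755.64667763]), 'orientation': array([ 0.10853627, -0.09714156, -1.58018545])}
scene {'fx': 451.2868521880219, 'fy': 451.2868521880219, 'cx': 319.6013301633199, 'cy': 202.33632771210262, 'position': array([1152.68031355, -134.09953798, 1176.87727765]), 'orientation': array([0.45485536, 0.38053753, 1.37747037])}
0.1 [-4.42591495e-01 -3.10967674e+00  2.52406735e-03]
```

View pics/top0.png

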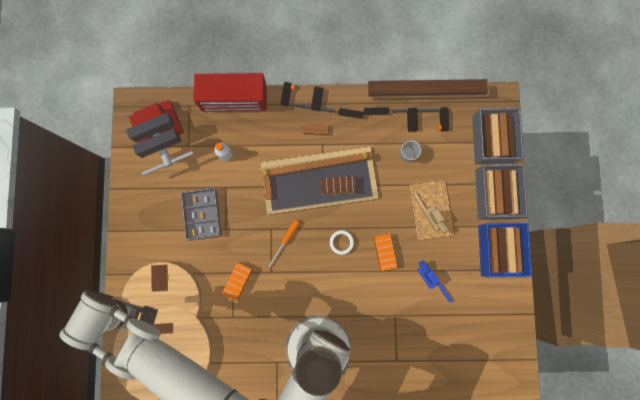

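View pics/scene0.png

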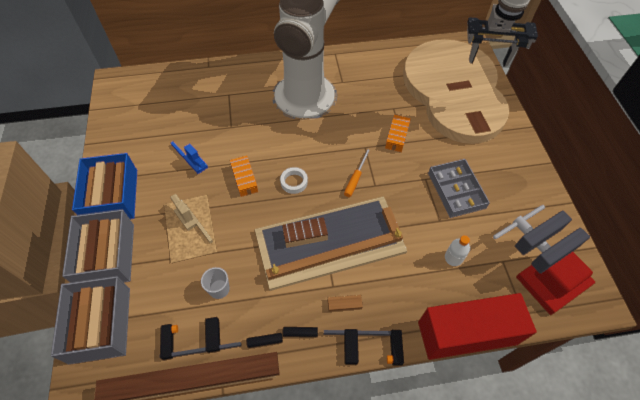

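Top view: wanted stick at (432,212) on the cork pad (the blue one at (435,280) is the look-alike). The neck is at (340,186) on the board (orange ones at (385,252) and (237,280) are not meant). The stop is at the left at (267,186), the rail along the upper edge. I'll write the helpers and look at one close crop.

```bash
cat > h.py <<'E'
import numpy as np, cv2, pickle
from scipy.spatial.transform import Rotation as R
def ray(c,px):
    px=np.atleast_2d(px).astype(float)
    d=np.stack([(px[:,0]-c["cx"])/c["fx"],-(px[:,1]-c["cy"])/c["fy"],-np.ones(len(px))],1)
    return np.asarray(c["position"]),R.from_rotvec(c["orientation"]).apply(d)
def onz(c,px,z):
    p,d=ray(c,px); return p+d*((z-p[2])/d[:,2])[:,None]
def proj(c,P):
    q=R.from_rotvec(c["orientation"]).inv().apply(np.atleast_2d(P)-c["position"])
    return np.stack([c["cx"]-c["fx"]*q[:,0]/q[:,2],c["cy"]+c["fy"]*q[:,1]/q[:,2]],1)
def rot(a):  # tool down, closing axis y at: tool x axis along world angle a
    x=np.array([np.cos(a),np.sin(a),0]);z=np.array([0,0,-1.]);y=np.cross(z,x)
    return R.from_matrix(np.stack([x,y,z],1)).as_rotvec()
E
python3 - <<'E'
from h import *
from workcell import telemetry
t=pickle.load(open('pics/top.pkl','rb'))
for n,px,z in [('pad',(432,210),6),('stick',(432,212),50),('neck',(340,186),56),('stop',(267,186),42),('board',(320,182),18),('glue',(223,152),60),('jar',(411,150),70),('tape',(342,242),10)]: print(n,onz(t,px,z).round(0))
r=R.from_rotvec(telemetry.current_tcp_rot()).as_matrix();print(r.round(2))
im=t["pixels"][:,:,::-1]
a=cv2.resize(im[140:225,255:385],None,fx=6,fy=6,interpolation=cv2.INTER_CUBIC)[:,:780]
s=pickle.load(open('pics/scene.pkl','rb'))["pixels"][:,:,::-1]
b=cv2.resize(im[170:245,400:465],None,fx=6,fy=6,interpolation=cv2.INTER_CUBIC)
d=cv2.resize(s[190:265,160:225],None,fx=6,fy=6,interpolation=cv2.INTER_CUBIC)
cv2.imwrite('pics/crop.png',np.hstack([b,d]))
E
```

```text
pad [[ 472. -412.    6.]]
stick [[ 460. -402.   50.]]
neck [[554. -85.  56.]]
stop [[560. 171.  42.]]
board [[576. -16.  18.]]
glue [[680. 323.  60.]]
jar [[ 676. -333.   70.]]
tape [[362. -90.  10.]]
[[-0.96  0.28 -0.  ]
 [ 0.28  0.96 -0.  ]
 [ 0.   -0.   -1.  ]]
```

View pics/crop.png

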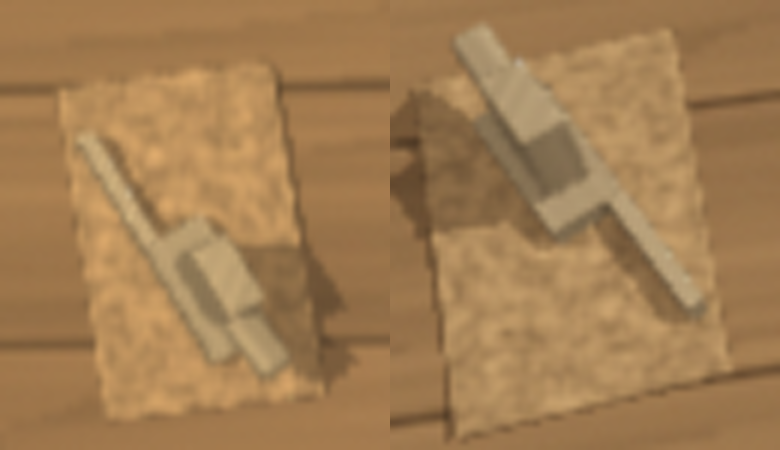

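The crop confirms the plywood stick: prong to upper-left, grip top at about (438,215) top px, tail to the lower right. Go above it and use the wrist camera.

```bash
cat > m1.py <<'E'
from h import *
from workcell import ctrl, eoat, viewer, telemetry
t=pickle.load(open('pics/top.pkl','rb'))
g=onz(t,(438,215.3),78)[0]; tip=onz(t,(415,193.3),22)[0]; print(g,tip)
a=0.55
q=ctrl.solve_ik([g[0],g[1],300],rot(a)); print(q)
ctrl.reach([g[0],g[1],300],rot(a))
c=viewer.camera("wrist"); pickle.dump(c,open('pics/w1.pkl','wb')); cv2.imwrite('pics/w1.png',c["pixels"][:,:,::-1])
q=ctrl.solve_ik([555,-40,380],rot(1.75)); print(q)
print(telemetry.current_t(), c["position"],c["fx"])
E
python3 m1.py
```

```text
[ 445.77443065 -415.15689949   78.        ] [ 530.3100922  -350.93992535   22.        ]
[-9.47973452e-01  2.07796926e-01  1.38924245e+00 -4.44089210e-16
  1.54455328e+00  7.28228743e-02]
[-2.89128076e-01  5.75552396e-02  1.40043630e+00 -4.44089210e-16
  1.68360112e+00 -4.68331750e-01]
3.675 [ 509.85258594 -376.22266777  462.3967304 ] 324.1262461600811
```

View pics/w1.png

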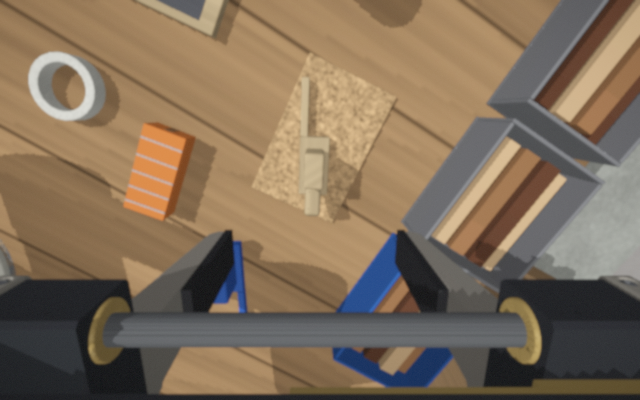

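Wrist view: stick centred at about (313,150), prong tip at (305,78), tail end at (312,212). Next a wrist view over the board, and masks for both.

```bash
python3 - <<'E'
from h import *
from workcell import ctrl, eoat, viewer, telemetry
a=1.71
p=np.array([570,-10])-75*np.array([np.cos(a),np.sin(a)])
ctrl.reach([p[0],p[1],330],rot(a))
c=viewer.camera("wrist"); pickle.dump(c,open('pics/w2.pkl','wb')); im=c["pixels"][:,:,::-1]
print(telemetry.current_t(),c["position"])
w1=pickle.load(open('pics/w1.pkl','rb'))["pixels"][:,:,::-1]
cr=cv2.resize(w1[60:230,240:400],None,fx=3.5,fy=3.5,interpolation=cv2.INTER_CUBIC)
hsv=cv2.cvtColor(w1,cv2.COLOR_BGR2HSV)[60:230,240:400]
print(hsv[83,70:76].tolist(), hsv[40,64:68].tolist(), hsv[60,100:104].tolist())
cv2.imwrite('pics/w2.png',cv2.resize(im[0:340],None,fx=1.25,fy=1.25,interpolation=cv2.INTER_CUBIC))
cv2.imwrite('pics/w1c.png',cr)
E
```

```text
5.0667 [570.46820668 -12.16558245 492.14309223]
[[19, 71, 195], [19, 71, 195], [20, 72, 196], [20, 71, 197], [20, 70, 197], [20, 69, 196]] [[20, 67, 205], [20, 66, 204], [19, 67, 202], [19, 70, 192]] [[17, 95, 187], [17, 95, 190], [18, 94, 196], [18, 92, 202]]
```

View pics/w2.png

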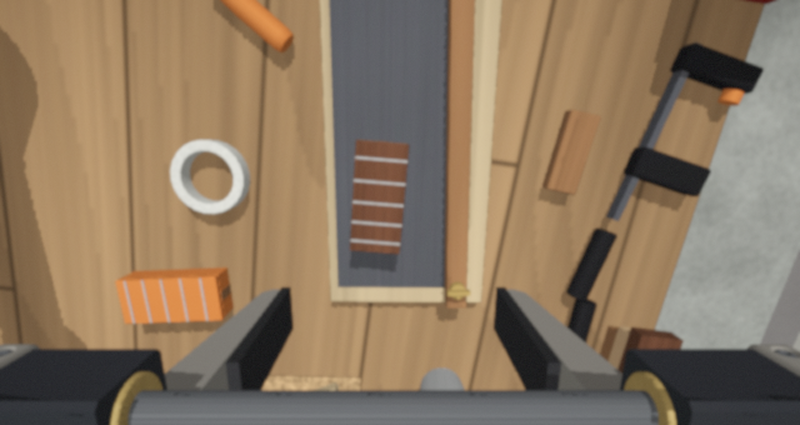

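View pics/w1c.png

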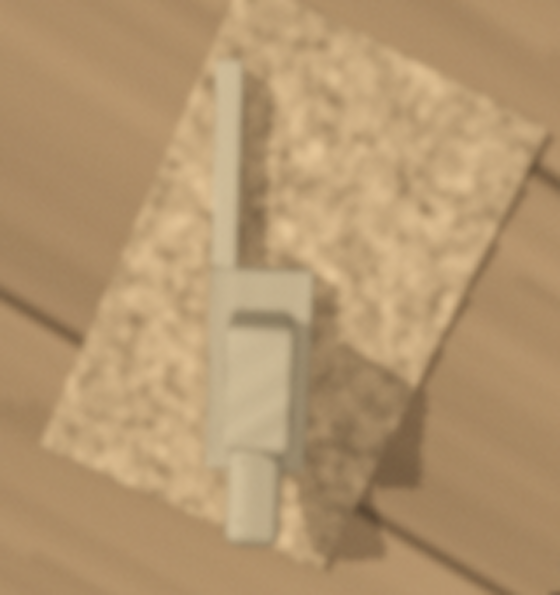

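Wrist crops: stick foot corners (210,268),(312,270), prong tip (230,60), grip top centre (259,388) in the crop; neck top corners (358,140),(409,145),(400,254),(350,249), rail inner edge x≈447 in the 1.25x view, open end at row 290.

```bash
python3 - <<'E'
from h import *
w1=pickle.load(open('pics/w1.pkl','rb'));w2=pickle.load(open('pics/w2.pkl','rb'));t=pickle.load(open('pics/top.pkl','rb'))
f1=lambda p:np.array(p)/3.5+[240,60]-.36
f2=lambda p:np.array(p)/1.25-.1
def ang(a,b):return np.arctan2(*(b-a)[1::-1])
G=onz(w1,f1([(230,325),(294,325),(289,452),(226,449)]),78)
print('grip',G.mean(0).round(1), 'ang',ang(G[3],G[0]),ang(G[2],G[1]), np.linalg.norm(G[0]-G[1]),np.linalg.norm(G[0]-G[3]))
F=onz(w1,f1([(210,268),(312,270),(303,467),(207,465)]),22)
u=F[1]-F[0]; print('foot',F.round(1).tolist(),'ang',ang(F[3],F[0]),ang(F[2],F[1]),np.linalg.norm(u),np.linalg.norm(F[0]-F[3]))
P=onz(w1,f1([(217,60),(212,268),(242,60),(237,268)]),22);print('prong ang',ang(P[1],P[0]),ang(P[3],P[2]),np.linalg.norm(P[0]-P[1]),np.linalg.norm(P[0]-P[2]))
print('pad',onz(w1,f1([(545,130),(40,445),(330,570)]),6).round(1).tolist())
N=onz(w2,f2([(358,140),(409,145),(400,254),(350,249)]),56)
print('neck',N.mean(0).round(1),'ang',ang(N[3],N[0]),ang(N[2],N[1]),np.linalg.norm(N[0]-N[1]),np.linalg.norm(N[0]-N[3]))
# rail inner edge: detect per row as transition dark->brown
im=w2["pixels"].astype(int); sat=im[:,:,0]-im[:,:,2]
pts=[]
for r in range(5,225,6):
    row=sat[r,335:380]; k=np.where(row>30)[0]
    if len(k): pts.append((335+k[0]-.5,r))
X=onz(w2,pts,18)
l=cv2.fitLine(X[:,:2].astype(np.float32),cv2.DIST_HUBER,0,.01,.01).ravel()
print('rail foot line',l, np.arctan2(l[1],l[0]), 'pt range',X[0].round(1),X[-1].round(1))
B=onz(w2,f2([(330,0),(332,300)]),18);print('board L',B.round(1).tolist(),ang(B[1],B[0]))
S=onz(t,[(262,162),(273,213),(378,198),(371,150)],18);print('board top',S.round(1).tolist())
print('stop',onz(t,[(264,165),(271,205)],42).round(1).tolist())
E
```

```text
grip [ 449.8 -412.6   78. ] ang 0.5111797306219206 0.5189652101883709 21.636101677740548 43.09965313438934
foot [[470.9, -377.2, 22.0], [490.6, -410.9, 22.0], [423.0, -449.3, 22.0], [403.6, -416.1, 22.0]] ang 0.5233685710361119 0.5162498577201494 39.00519332757471 77.68745802099833
prong ang 0.5148961095517048 0.520719367637647 74.76552858887513 9.120479574469949
pad [[581.6, -460.1, 6.0], [371.0, -354.4, 6.0], [387.5, -485.8, 6.0]]
neck [564.  -77.6  56. ] ang 1.6092574620162312 1.6331906646094285 53.314914029762534 118.1141673091006
rail foot line [ 1.5574448e-01 -9.8779738e-01  6.3100354e+02 -1.2501061e+01] -1.4144152 pt range [609.1 126.3  18. ] [ 655.8 -167.5   18. ]
board L [[486.4, 115.3, 18.0], [521.0, -217.8, 18.0]] 1.6741599927021562
board top [[651.0, 191.1, 18.0], [466.8, 151.7, 18.0], [515.7, -220.3, 18.0], [689.7, -200.1, 18.0]]
stop [[635.0, 181.3, 42.0], [492.5, 156.5, 42.0]]
```

```bash
cat >> h.py <<'E'
REF=np.array([631.,-12.5]); TH=1.7272
D=np.array([np.cos(TH),np.sin(TH)]); NN=np.array([-D[1],D[0]])   # along rail, away from rail
def xy(s,n): # TCP from heel s and prong-inner-face n
    return REF+(s-37)*D+(n-10)*NN
def sn(p):
    v=np.asarray(p)[:2]-REF; return v@D+37, v@NN+10
E
python3 - <<'E'
from h import *
from workcell import ctrl, eoat, viewer, telemetry as T
g=np.array([449.2,-412.5]); r=rot(0.517)
ctrl.reach([*g,125],r); ctrl.movel([*g,45],120)
eoat.close(60); print('width',T.current_grip_width(),T.current_grip_force(),T.current_t(),T.current_tool_pos(),T.current_contact_force())
ctrl.movel([*g,140],150)
p=xy(-125,120); print(p)
ctrl.reach([*p,150],rot(TH)); ctrl.dwell(.2)
print(T.current_grip_width(),T.current_tool_pos(),T.current_t())
for i in range(4): print(T.current_contact_force(),T.current_torque()); ctrl.dwell(.02)
c=viewer.camera("wrist"); pickle.dump(c,open('pics/w3.pkl','wb'))
cv2.imwrite('pics/w3.png',c["pixels"][:360,:,::-1])
E
```

```text
width 23.748525231832588 59.9977844953537 8.425 [ 449.11023129 -412.42226612   44.92906447] [0.22207802 0.70462226 0.18446184]
[ 547.5768959  -189.65695217]
23.39801406629234 [ 547.23109809 -190.87605938  149.80203993] 10.375
[-0.44522699 -0.65235032 -1.6889985 ] [-0.06570349 -0.0116576   0.02955645]
[ 0.31931608 -0.44193023 -0.91958436] [-0.08943533  0.03174099 -0.03243179]
[ 0.76340285 -0.15288279 -1.40936262] [-0.09713417  0.07682189 -0.03733755]
[ 0.18276342 -0.12348038 -0.73331361] [-0.05493779  0.05074763 -0.0010088 ]
```

View pics/w3.png

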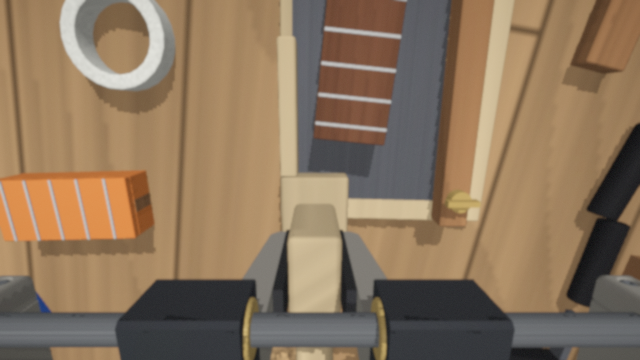

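Stick is held straight; prong at column ≈287, left of the neck (rear edge at row ≈140), rail inner edge near column 440. Lower, and press sideways by force.

```bash
cat >> h.py <<'E'
def avgF(k=10):
    from workcell import ctrl, telemetry as T
    F=[];P=[]
    for i in range(k):
        F.append(T.current_contact_force());P.append(T.current_tool_pos()); ctrl.dwell(.01)
    return np.mean(F,0),np.mean(P,0)
E
python3 - <<'E'
from h import *
from workcell import ctrl, eoat, viewer, telemetry as T
print(T.current_tool_pos(), T.current_t())
p=xy(-125,120)
ctrl.movel([*p,59],100); ctrl.dwell(.2)
F0,P=avgF(15); print('bias',F0,P,sn(P)); np.save('bias.npy',F0)
Z=59
def rep(tag):
    F,P=avgF(8); f=F-F0; print(tag,'t%.2f'%T.current_t(),'lat %.2f lon %.2f z %.2f'%(f[:2]@NN,f[:2]@D,f[2]),'sn',np.round(sn(P),2),P[2].round(2)); return f[:2]@NN
for n in (112,100,85,70,64):
    hit=ctrl.movel([*xy(-125,n),Z],30 if n>64 else 15,threshold=6)
    l=rep((n,hit))
    if hit: break
E
```

```text
[ 547.38161287 -190.50723839  149.97035061] 10.4917
bias [ 0.022316   -0.20045869 -1.10650254] [ 547.92095786 -189.85054764   59.56053721] (np.float64(-125.24482583986881), np.float64(119.69029345874696))
(112, False) t12.36 lat -0.08 lon 0.25 z -0.18 sn [-124.95  111.87] 58.94
(100, False) t12.97 lat -0.12 lon 0.03 z 0.21 sn [-124.9    99.73] 59.01
(85, False) t13.69 lat 0.12 lon -0.05 z -0.24 sn [-125.01   84.62] 59.04
(70, False) t14.41 lat 0.55 lon -0.03 z 0.16 sn [-125.06   69.57] 59.09
(64, False) t15.03 lat 2.16 lon 0.49 z 1.13 sn [-124.95   63.96] 58.98
```

```bash
python3 - <<'E'
from h import *
from workcell import ctrl, eoat, viewer, telemetry as T
F0=np.load('bias.npy'); Z=59
n=64
while n>50:
    n-=0.5
    ctrl.movel([*xy(-125,n),Z],10,threshold=5)
    F,P=avgF(10); f=F-F0; l=f[:2]@NN
    print('n%.1f t%.2f'%(n,T.current_t()),'lat %.2f lon %.2f z %.2f'%(l,f[:2]@D,f[2]),np.round(sn(P),2), T.current_torque().round(2))
    if l>3.5: break
c=viewer.camera("wrist"); pickle.dump(c,open('pics/w4.pkl','wb'))
cv2.imwrite('pics/w4.png',cv2.resize(c["pixels"][:240,200:520,::-1],None,fx=2.4,fy=2.4,interpolation=cv2.INTER_CUBIC))
E
```

```text
n63.5 t15.36 lat 2.40 lon 0.28 z 1.35 [-124.94   63.61] [-0.01  0.64  0.28]
n63.0 t15.69 lat 2.48 lon 0.12 z 1.03 [-124.99   62.98] [0.13 0.56 0.24]
n62.5 t16.02 lat 2.24 lon 0.23 z 0.93 [-125.01   62.44] [-0.01  0.58  0.28]
n62.0 t16.36 lat 2.08 lon 0.19 z 0.87 [-125.01   61.94] [0.   0.55 0.25]
n61.5 t16.69 lat 2.21 lon 0.05 z 0.69 [-125.01   61.46] [-0.02  0.5   0.23]
n61.0 t17.02 lat 2.53 lon -0.07 z 1.07 [-125.01   60.96] [0.01 0.5  0.19]
n60.5 t17.36 lat 2.28 lon 0.22 z 0.73 [-125.01   60.46] [-0.03  0.58  0.29]
n60.0 t17.69 lat 2.25 lon 0.19 z 0.88 [-125.     59.96] [-0.06  0.58  0.23]
n59.5 t18.02 lat 2.23 lon -0.09 z 1.18 [-125.     59.47] [-0.03  0.51  0.22]
n59.0 t18.36 lat 2.29 lon 0.12 z 1.06 [-124.99   58.96] [-0.03  0.57  0.27]
n58.5 t18.69 lat 2.50 lon 0.06 z 0.81 [-125.     58.46] [-0.05  0.53  0.21]
n58.0 t19.02 lat 2.66 lon 0.15 z 1.15 [-125.   58.] [-0.04  0.59  0.29]
n57.5 t19.36 lat 3.51 lon 0.41 z 1.72 [-124.96   57.7 ] [-0.01  0.87  0.36]
```

View pics/w4.png

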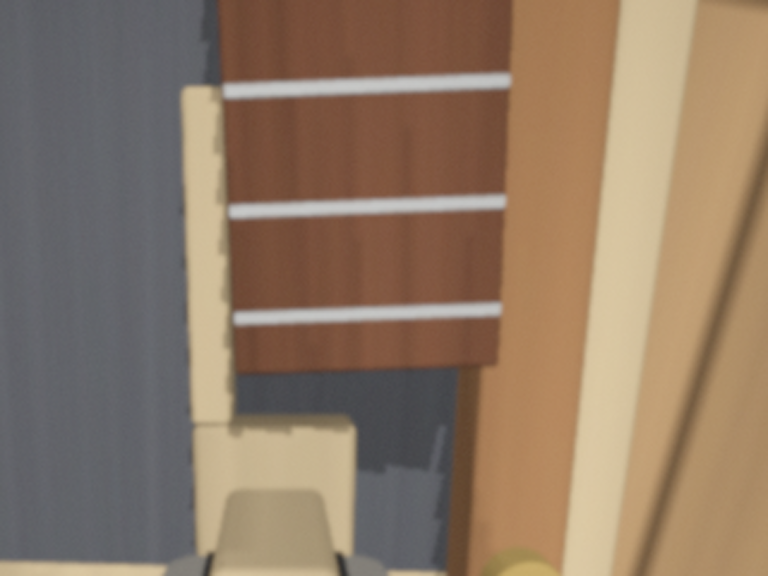

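Neck now lies flat along the rail (parallel edges, rear end at row 370), prong alongside, heel ≈10 mm behind. Raise pressure to about 5 N, learn the stiffness, then bring the heel up.

```bash
cat > c.py <<'E'
from h import *
from workcell import ctrl, eoat, viewer, telemetry as T
F0=np.load('bias.npy'); Z=59
def read(k=8):
    F,P=avgF(k); f=F-F0; return f[:2]@NN,f[:2]@D,f[2],P
def go(s,n,rate=40,th=8): return ctrl.movel([*xy(s,n),Z],rate,threshold=th)
E
python3 - <<'E'
from c import *
n=57.5;s=-125
for i in range(12):
    l,lo,z,P=read(6); print('s%.1f n%.2f t%.2f lat %.2f lon %.2f z %.2f'%(s,n,T.current_t(),l,lo,z),np.round(sn(P),2))
    if l>5.3: break
    n-=0.25; go(s,n,10,5)
for i in range(6):
    s+=3; h=go(s,n,20,4); l,lo,z,P=read(6); print(h,'s%.1f n%.2f t%.2f lat %.2f lon %.2f z %.2f'%(s,n,T.current_t(),l,lo,z),np.round(sn(P),2))
    if lo<-2.5 or h: break
np.save('st.npy',[s,n])
E
```

```text
s-125.0 n57.50 t19.46 lat 3.93 lon 0.35 z 1.47 [-124.96   57.68]
s-125.0 n57.25 t19.76 lat 4.24 lon 0.33 z 1.57 [-124.89   57.47]
s-125.0 n57.00 t20.06 lat 5.15 lon 1.14 z 1.43 [-124.79   57.23]
s-125.0 n56.75 t20.36 lat 5.00 lon 0.93 z 2.04 [-124.7    57.07]
s-125.0 n56.50 t20.66 lat 5.58 lon 1.08 z 2.46 [-124.62   56.92]
False s-122.0 n56.50 t21.01 lat 3.29 lon -1.46 z 0.78 [-122.39   56.17]
False s-119.0 n56.50 t21.36 lat 1.69 lon -0.53 z 0.42 [-118.75   56.23]
False s-116.0 n56.50 t21.71 lat 1.00 lon 0.44 z 0.06 [-115.53   56.32]
False s-113.0 n56.50 t22.06 lat 0.90 lon 0.78 z -0.08 [-112.65   56.39]
False s-110.0 n56.50 t22.41 lat 0.72 lon 0.70 z 0.10 [-109.73   56.43]
False s-107.0 n56.50 t22.76 lat 0.68 lon -1.29 z -0.18 [-107.22   56.4 ]
```

```bash
cat > feed.py <<'E'
from c import *
import sys
s,n=np.load('st.npy'); send=float(sys.argv[1]); step=float(sys.argv[2]); slope=float(sys.argv[3])
for i in range(8):   # press first
    l,lo,z,P=read(6)
    if l>4.6: break
    n-=np.clip(.4*(5-l),.1,.7); go(s,n,10,5)
print('pressed n%.2f l%.2f lo%.2f t%.2f'%(n,l,lo,T.current_t()))
L=[]
while s<send:
    s+=step; n+=slope*step-np.clip(.35*(5.2-l),-.6,.6); h=go(s,n,30,7)
    l,lo,z,P=read(5); a=sn(P)
    print('%s s%.1f n%.2f t%.2f lat %.2f lon %.2f z %.2f  %.2f %.2f'%('H' if h else '',s,n,T.current_t(),l,lo,z,*a))
    if h or (len(L)>3 and lo<np.median(L[-6:])-4): print('STOP?'); break
    L.append(lo)
np.save('st.npy',[s,n])
E
python3 feed.py -77 4 0
```

```text
pressed n55.24 l5.75 lo-2.18 t23.41
 s-103.0 n55.43 t23.73 lat 5.02 lon -4.06 z 2.17  -103.95 56.09
 s-99.0 n55.37 t24.06 lat 5.29 lon -4.95 z 2.13  -100.21 56.08
 s-95.0 n55.40 t24.38 lat 5.56 lon -5.05 z 2.54  -96.18 56.10
 s-91.0 n55.52 t24.71 lat 4.98 lon -4.02 z 2.13  -92.02 56.12
 s-87.0 n55.45 t25.03 lat 5.35 lon -5.01 z 2.13  -88.14 56.12
 s-83.0 n55.50 t25.36 lat 5.16 lon -4.75 z 2.08  -84.08 56.13
 s-79.0 n55.48 t25.68 lat 5.65 lon -4.94 z 2.27  -80.10 56.15
 s-75.0 n55.64 t26.01 lat 4.60 lon -4.32 z 1.92  -75.92 56.16
```

```bash
python3 feed.py 38 6 0.003 && python3 feed.py 80 2.5 0.003
```

```text
pressed n55.41 l5.66 lo-3.95 t26.36
 s-69.0 n55.59 t26.75 lat 4.68 lon -4.23 z 1.95  -69.87 56.19
 s-63.0 n55.43 t27.14 lat 5.61 lon -4.75 z 2.43  -64.06 56.16
 s-57.0 n55.59 t27.53 lat 4.70 lon -3.83 z 2.00  -57.90 56.19
 s-51.0 n55.43 t27.93 lat 5.72 lon -5.13 z 2.61  -52.07 56.19
 s-45.0 n55.63 t28.32 lat 4.87 lon -4.66 z 2.55  -45.86 56.21
 s-39.0 n55.54 t28.71 lat 5.09 lon -4.67 z 2.50  -39.95 56.21
 s-33.0 n55.51 t29.10 lat 5.21 lon -4.77 z 2.57  -34.00 56.21
 s-27.0 n55.54 t29.49 lat 5.35 lon -4.79 z 2.79  -27.98 56.23
 s-21.0 n55.61 t29.88 lat 5.44 lon -4.38 z 2.17  -21.90 56.27
 s-15.0 n55.71 t30.27 lat 4.74 lon -4.31 z 1.98  -15.78 56.27
 s-9.0 n55.57 t30.67 lat 5.19 lon -4.78 z 2.74  -9.95 56.27
 s-3.0 n55.58 t31.06 lat 5.37 lon -5.17 z 2.58  -3.94 56.28
 s3.0 n55.66 t31.45 lat 5.13 lon -4.47 z 2.49  2.15 56.30
 s9.0 n55.65 t31.84 lat 4.74 lon -4.45 z 2.89  8.14 56.31
 s15.0 n55.51 t32.23 lat 5.75 lon -5.69 z 2.89  13.96 56.29
 s21.0 n55.72 t32.62 lat 4.72 lon -4.72 z 2.78  20.22 56.34
 s27.0 n55.57 t33.02 lat 5.16 lon -5.87 z 2.95  26.04 56.33
 s33.0 n55.57 t33.41 lat 5.14 lon -5.22 z 3.27  32.04 56.34
 s39.0 n55.57 t33.80 lat 5.39 lon -5.44 z 2.68  38.04 56.36
pressed n55.57 l5.31 lo-5.25 t33.85
 s41.5 n55.62 t34.14 lat 5.45 lon -4.92 z 3.17  40.43 56.36
 s44.0 n55.71 t34.43 lat 5.02 lon -5.53 z 2.65  43.02 56.37
 s46.5 n55.65 t34.73 lat 5.53 lon -5.80 z 2.76  45.42 56.39
 s49.0 n55.78 t35.02 lat 5.01 lon -4.83 z 3.00  48.06 56.40
 s51.5 n55.72 t35.31 lat 5.06 lon -5.24 z 2.82  50.49 56.38
 s54.0 n55.68 t35.60 lat 5.04 lon -5.94 z 3.17  52.95 56.39
 s56.5 n55.63 t35.89 lat 5.31 lon -5.69 z 3.19  55.38 56.38
 s59.0 n55.67 t36.18 lat 5.07 lon -5.72 z 2.88  57.94 56.40
 s61.5 n55.64 t36.48 lat 5.53 lon -6.24 z 3.39  60.38 56.39
 s64.0 n55.76 t36.77 lat 5.23 lon -7.54 z 2.59  62.44 56.42
 s66.5 n55.78 t37.06 lat 6.10 lon -14.26 z 1.92  62.79 56.41
STOP?
```

Stop reached at s≈62.8 with lateral pressure held. Back off diagonally, so that neither face drags the neck, then look.

```bash
python3 - <<'E'
from c import *
for s,n,r in [(64.8,56.4,5),(62.9,57.0,5),(61.9,58.0,5),(56,62,15)]:
    go(s,n,r,None); l,lo,z,P=read(5); print('lat %.2f lon %.2f z %.2f'%(l,lo,z),np.round(sn(P),2),T.current_t())
p=xy(56,62); ctrl.movel([*p,150],100)
p=xy(-30,75); ctrl.movel([*p,200],150)
c=viewer.camera("wrist"); pickle.dump(c,open('pics/w5.pkl','wb'))
print(T.current_t(),T.current_grip_width())
cv2.imwrite('pics/w5.png',cv2.resize(c["pixels"][:300,160:560,::-1],None,fx=2,fy=2,interpolation=cv2.INTER_CUBIC))
E
```

```text
lat 3.60 lon -8.83 z 0.81 [62.59 56.5 ] 37.6083
lat 1.66 lon -5.15 z -0.69 [62.43 56.86] 38.2
lat -0.48 lon -0.07 z -0.22 [62.44 57.87] 38.675
lat -0.13 lon 0.09 z -0.09 [55.98 62.  ] 39.3417
41.2667 23.655506410011455
```

View pics/w5.png

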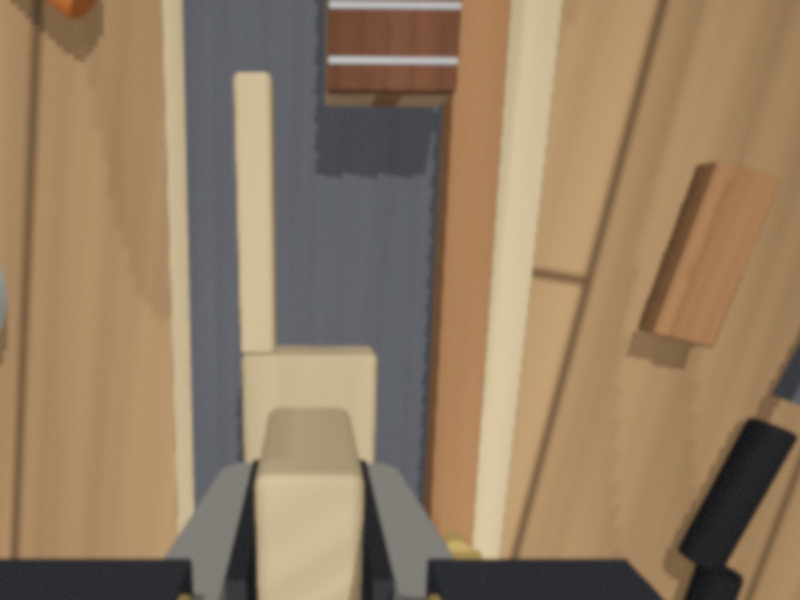

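Neck rear end at (390,95), its right edge on the rail. Stick still held properly. Put it back where it stood.

```bash
python3 - <<'E'
from h import *
from workcell import ctrl, eoat, viewer, telemetry as T
g=np.array([455,-412.5])
ctrl.reach([*g,130],rot(.517)); ctrl.movel([*g,52],100); 
h=ctrl.movel([*g,43.5],12,threshold=3); print(h,T.current_tool_pos(),T.current_contact_force(),T.current_t())
ctrl.dwell(.2); eoat.open_jaws(); ctrl.movel([*g,180],120)
ctrl.reach([360,-330,300],rot(.517))
c=viewer.camera("top"); pickle.dump(c,open('pics/t2.pkl','wb')); im=c["pixels"][:,:,::-1]
print(T.current_t())
a=cv2.resize(im[140:220,255:385],None,fx=3.5,fy=3.5,interpolation=cv2.INTER_CUBIC); b=cv2.resize(im[170:250,395:480],None,fx=3.5,fy=3.5,interpolation=cv2.INTER_CUBIC)
cv2.imwrite('pics/t2.png',np.hstack([a,b]))
E
```

```text
True [ 455.03555549 -412.56286059   44.91440166] [0.26414559 0.19681715 2.37354015] 44.1083
47.4583
```

View pics/t2.png

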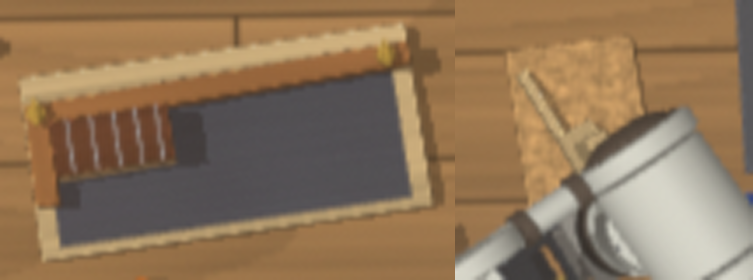

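The neck at (112,140) is in the corner against rail and stop, and the stick stands on the pad with its prong at (550,110). Handing in.

```bash
python3 -c "
from workcell import ctrl
print(ctrl.job_done())"
```

```text
the job is handed in; nothing more can be done
None
```

The neck piece was pressed flat against the fence, then fed in one pass to the end stop at about 5 N sideways. That pressure fell to about 0.7 N as the heel was brought up, before I re-pressed and fed. The last picture shows the neck against both fence and stop and the push stick back on its cork pad, released; the job was handed in at about 47 s, and no verdict was returned.

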